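# Spot-test two lands of a circuit board on an x-y probe stage

### The arm

A 6-joint arm with a two-finger parallel gripper is mounted at the origin on the work surface. World frame = base frame: x ahead of the robot, y to its left, z up, the work surface at z = 0. Lengths are in m, angles in degrees, forces in N, time in s.
With the tool pointing down it reaches from about 0.35 to 0.875 m from the base axis. Payload 4.2 kg.
Tool frame: the origin (TCP) lies at the very end of the fingers, on their centre line; the grasp point (between the pads) lies 19 mm behind it; y points along the fingers, x is the direction in which the jaws open and shut, and the axes are right-handed (so a half turn about y gives the same grasp; the last joint's range is limited). The gripper opens to 87 mm and grips with 3 to 60 N. Pads are 19 mm wide; open, the fingers measure 117 mm over their backs; the gripper's body (75 mm by 190 mm) begins 51 mm behind the grasp point.
Start: joints at [84.546, 22.042, 0.453, 0, -68.411, -14.817], TCP at [0.217, 0.586, 0.187] pointing down, gripper open.
Joint ranges: [-179.83, 179.83], [-69.29, 118.12], [-61.27, 80.66], [-181.25, 117.63], [-171.15, -9.14], [-177.46, 177.46]. Speed limits (degrees/s): [159.86, 159.86, 180, 180, 180, 180].

### API

Orientations are given as [roll, pitch, yaw] about the fixed x, y, z axes, in that order (R = Rz(yaw) Ry(pitch) Rx(roll)).
In Python, from plant import env, read_camera, camera_model, spotter gives the robot as it stands. The module is installed in compiled form; this text tells all that it offers.
- The arm moves only by the tool jog_arm, never from a script. Its argument "plan" is a list of rows, each a list of 3 entries, a list of its own where there are three numbers: the shift along the tool's x, y, z in cm, then the turn, a rotation vector about the tool's x, y, z in rad, then the finger opening in cm, from 0 to 8.7. A call has 1 to 12 rows; each row is the pose to reach, as a shift and turn from the pose commanded when the call began, along the tool's axes at that moment; what a row does not reach only later rows make up. A row lasts 1/10 s, in which the tool goes at most 50 mm and 8.59 degrees, less where a joint would pass 70% of its speed; a pose out of reach is approached as far as the arm can. A call with a gripper value outside its range is refused whole. The fingers move at their own pace and stop on an object; "force" is the grip in N (left out, the last holds). Time passes only in rows, so rows that repeat a pose let the fingers close. It gives the time, the measured TCP pose, the force and the opening at its end, in the units of the state.
- env.get_obs(): the state, without advancing time (a new reading comes with each control period).
- read_camera(name): name is "scene" or "top" or "wrist"; returns the picture (400x640x3 uint8, red, green, blue); there is no depth.
- camera_model(name): a dict with "K" (3x3 intrinsics, pixels), "T" (4x4, takes a point from camera to world coordinates); the wrist camera has in their place "hand_eye" (4x4, takes a point from camera to tool coordinates, whose origin is the TCP and whose axes are the tool frame's). Camera axes: x right, y up, looking along -z (the intrinsics and any distortion apply to the point x, -y, -z); pixel columns grow to the right and rows downward; lengths in m; the calibration is good to about 2 mm. A picture is of the moment at which its call begins: read the wrist's pose just before it. camera_model takes no time and is no camera call.
- env.close_job(): hands the job in, once; it reports no verdict.
Trained networks look in the newest picture that a camera, given by its name, has taken for a name from the list of things; names that differ only in an ending like _2 or _b are one class to them, and where a whole thing is asked for, a point or a joint stands for the part that bears it (a point fixed in the world has none). Each returns a list of dicts, best first, with "confidence" (0 to 1); they miss things now and then, are a little off and sometimes report something else, mostly with a low value. They report only what shows in the picture. A call takes as long as a camera call.
- spotter.recognise(query, camera): "box" ([centre column, centre row, width, height] in pixels, round what is visible of it).
The state is a dict: "clock": time; "qpos": joint angles; "qd": joint speeds; "joint_efforts": joint torques, N m; "ee_pos": TCP position; "eef_rot": TCP orientation; "wrist_force": force on the tool from outside, world axes, zero at the start; "ft_torque": the same for the moment, N m; "finger_gap": finger opening in m.
Only numpy, scipy, OpenCV 4.12 (cv2) and the standard library are available. Lean on these libraries where they do the work, as an engineer would, in place of code of your own. Each camera call takes 0.05 s, during which the arm holds its last target.

### The job

Spot-test the circuit board on the x-y stage, ground first: slide the stage by its upright black knob until the board's large square metal land is centred under the fixed probe pin, let go, press the probe's button all the way down for a moment and let it spring back up. Then do the same with the board's large round land, and leave the stage there with the pin up. Bring the pin down on nothing but these two lands, do not touch the board, and leave the loose things on the bench where they are.

Things in the scene. Friction and masses are not known exactly. Their poses are not given: they have to be found in the camera images.
- stage: x-y probe stage, bolted down: aluminium base plate 12 mm thick, two crossed pairs of slides, and at +y a 40 mm column 122 mm tall whose arm (top 110 mm up) reaches along -y to the probe. Origin on the bench under the pin; plate from -130 to +130 mm in x, -155 to +165 in y. Its x (from the knob side to the far side) and y axes are the slides' directions. Place and yaw vary
- saddle (a joint): lower slide, m: moves the board and the knob along the stage's +x as it grows; -0.042 to 0.042, at 0 the turntable's axis is in line with the pin. Sliding friction about 2 N holds it where it is left
- carrier (a joint): upper slide on the saddle, m: moves board and knob along the stage's +y as it grows; -0.042 to 0.042, 0 in line with the pin, friction about 2 N. Both slides move freely together: the knob can be pushed straight in any horizontal direction and moves exactly as far as the board
- knob (a point): grip point of the black knob that moves the slides: an upright cylinder 24 mm across, from 70 to 104 mm above the bench, this point on its axis 87 mm up; on a 26 mm wide tongue of the carrier (top 60 mm above the bench), 120 mm from the turntable's axis towards the stage's -x. It does not turn
- board: dark green circuit board 84 x 64 x 2 mm on the carrier's round turntable, which is locked at an angle that varies from start to start. Origin at the centre of its underside, x along its length, z up; its top is 72 mm above the bench, its parts stand up to 5 mm higher
- square_land (a point): centre of the large square metal land, 16 x 16 mm, flat on the board's top, at (+21, +16) mm from the board's centre in the board's axes
- round_land (a point): centre of the large round metal land, 16 mm across, flat on the board's top, at (-25, -12) mm from the board's centre in the board's axes (the small metal rings in the corners and the two small oblong lands are not meant)
- probe (a joint): travel of the probe, m: 0 up, 0.007 fully down, where the pin meets the board's top. A spring returns it: 3 N to start, 6 N fully down, then a firm stop
- pin_tip (a point): tip of the thin brass probe pin (3 mm across), on the stage's origin axis, 79 mm above the bench when up; it goes down with the button and never moves sideways
- button_top (a point): centre of the flat top of the probe's black button, 26 mm across and 8 mm thick, on the same axis straight above the pin, 135 mm above the bench when up; press straight down on it
- dish: bystander: steel bowl 72 mm across, 26 mm tall, on the bench near the knob side of the stage; origin at the centre of its underside
- tweezers: bystander: steel tweezers 125 mm long, 6 mm tall, lying on the bench near the knob side of the stage; origin under the middle, x along its length
- tray: bystander: black tray 130 x 100 x 22 mm with a spare board in it, on the bench beside the stage's -y side; origin at the centre of its underside
- meter: bystander: grey hand meter 170 x 82 x 45 mm lying on the bench at the left; origin at the centre of its underside
- bottle: bystander: white bottle with a black cap, 56 mm across, 125 mm tall, at the left; origin at the centre of its underside
- driver: bystander: screwdriver 170 mm long at the left, x along its length
- tape: bystander: roll of brown tape, 90 mm across, 24 mm tall, at the right; origin at the centre of its underside

How it is judged (in metres and radians):
On the way, in this order (a step that is already met when the one before it is completed fails the run):
1. the probe is pressed down with its pin in the middle of the square land (horizontal distance between square_land and pin_tip below 0.005 m and value of joint probe above 0.0055 m), for 0.2 s.
2. the probe has sprung back up (value of joint probe below 0.001 m), for 0.1 s.
3. the probe is pressed down with its pin in the middle of the round land (horizontal distance between round_land and pin_tip below 0.005 m and value of joint probe above 0.0055 m), for 0.2 s.
At the end, for the whole second after the job is handed in: the round land's centre is within 5 mm (seen from above) of the probe pin's axis, the probe is up (within 1 mm) and the stage is at rest (horizontal distance between round_land and pin_tip below 0.005 m and value of joint probe below 0.001 m and velocity of joint saddle between -0.003 and 0.003 m/s and velocity of joint carrier between -0.003 and 0.003 m/s); the robot touches nothing.
It fails at once if the pin is brought down (more than 3 mm) while it is over neither of the two lands (more than 8 mm from both centres) (value of joint probe above 0.003 m and horizontal distance between each of square_land, round_land and pin_tip above 0.008 m).
It fails at once if the robot touches the board (more than 0.5 N) (contact force between any of the fingers, the arm and board above 0.5 N).
It fails at once if a loose thing on the bench is moved more than 30 mm (distance of any of dish, tweezers, tray, meter, bottle, driver, tape from where it was at the start of the episode above 0.03 m).
It also fails if it takes over 66 s, if anything falls off the work surface, if the arm or the gripper's body presses on something with over 40 N, if the wrist force passes 120 N, or if a joint passes its speed limit or range.

## Working session

There is one attempt and no reset: what is moved stays moved. The work goes in short steps, Python scripts to look and compute and a tool call to move; the robot and the scene stay as the last step left them, time stands still between calls to the robot, and variables do not carry over. Pictures are saved under pics/ and viewed, and the job is handed in when it is done.

Besides the shell and the picture viewer there is one more tool, called after "Emit:" as a command line: name --argument value ..., lists and objects as JSON in quotes. jog_arm: Moves the arm, as the interface text tells. Its arguments: {"type":"object","properties":{"plan":{"type":"array"},"force":{"type":"number"}},"required":["plan"]}

```bash
mkdir -p pics; ls
cat > h.py <<'E'
import numpy as np, cv2
from plant import env, read_camera, camera_model, spotter
def save(img,name): cv2.imwrite('pics/'+name,cv2.cvtColor(img,cv2.COLOR_RGB2BGR))
E
python3 - <<'E'
from h import *
for c in ['scene','top']:
    im=read_camera(c); save(im,c+'0.png'); m=camera_model(c); print(c,{k:np.round(v,4).tolist() if not isinstance(v,str) else v for k,v in m.items()})
    for q in ['knob','board','square_land','round_land','button_top','stage']:
        try: print(q,[(np.round(d['box'],1).tolist(),round(d['confidence'],2)) for d in spotter.recognise(q,c)[:3]])
        except Exception as e: print(q,e)
print(camera_model('wrist'))
print(env.get_obs())
E
```

```text
pics
scene {'K': [[420.9571, 0.0, 309.3531], [0.0, 420.9571, 196.4436], [0.0, 0.0, 1.0]], 'T': [[-0.4326, -0.4797, 0.7633, 1.3877], [0.9016, -0.2316, 0.3654, 0.3851], [0.0014, 0.8463, 0.5327, 0.7133], [0.0, 0.0, 0.0, 1.0]]}
knob [([319.6, 232.5, 62.7, 64.4], 0.93), ([318.5, 240.7, 35.3, 14.6], 0.46), ([307.2, 238.7, 90.3, 72.0], 0.23)]
board [([321.3, 238.7, 35.2, 16.7], 0.72)]
square_land [([320.6, 237.3, 27.4, 12.8], 0.9), ([306.2, 238.2, 92.3, 71.9], 0.17)]
round_land [([318.9, 240.4, 38.9, 16.1], 0.77), ([306.2, 238.3, 88.4, 73.4], 0.47)]
button_top [([305.4, 217.2, 12.1, 8.3], 0.58)]
stage [([305.0, 259.9, 157.8, 113.1], 0.95), ([312.9, 211.8, 40.5, 14.3], 0.66)]
top {'K': [[460.9347, 0.0, 315.9624], [0.0, 460.9347, 194.954], [0.0, 0.0, 1.0]], 'T': [[0.0208, 0.9925, -0.1202, 0.3474], [-0.9995, 0.0237, 0.0227, -0.0332], [0.0254, 0.1197, 0.9925, 1.3122], [0.0, 0.0, 0.0, 1.0]]}
knob [([276.6, 158.2, 50.4, 73.1], 0.82)]
board [([277.2, 146.3, 36.0, 30.4], 0.73)]
square_land [([276.6, 149.0, 34.5, 38.0], 0.73)]
round_land [([275.1, 145.6, 34.5, 33.8], 0.93)]
button_top [([289.8, 140.
[... 538 characters left out ...]
.00000000e+00,
         1.00000000e+00]])}
{'clock': 0.7, 'qpos': array([ 8.45450358e+01,  2.20413303e+01,  4.53725014e-01, -8.56556021e-04,
       -6.84113758e+01, -1.48161041e+01]), 'qd': array([ 0.1360624 ,  0.07535762,  0.01952117, -0.01488386, -0.01968289,
       -0.01846318]), 'joint_efforts': array([ 8.77336588e-04, -3.90329719e+01,  1.87585008e+01,  4.22360078e+00,
        1.55639945e-02, -1.40820040e-05]), 'ee_pos': array([0.21650992, 0.58628454, 0.18665906]), 'eef_rot': array([-9.00010306e+01,  7.81387178e-04, -1.10271383e+02]), 'wrist_force': array([-0.01759726, -0.78524841, -0.18164205]), 'ft_torque': array([0.01737442, 0.03703227, 0.02474494]), 'finger_gap': 0.08725194761065821}
```

Run:
```python
from h import *
a=cv2.imread('pics/top0.png'); cv2.imwrite('pics/top0c.png',cv2.resize(a[70:230,200:380],None,fx=4.4,fy=3.7*1.0,interpolation=cv2.INTER_CUBIC)[:600])
a=cv2.imread('pics/scene0.png'); cv2.imwrite('pics/scene0c.png',cv2.resize(a[170:330,210:400],None,fx=3.7,fy=3.7,interpolation=cv2.INTER_CUBIC))
```

```text
(no output)
```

View pics/top0.png

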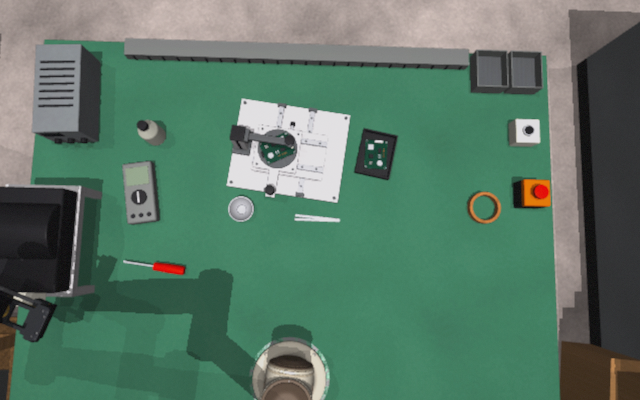

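View pics/top0c.png

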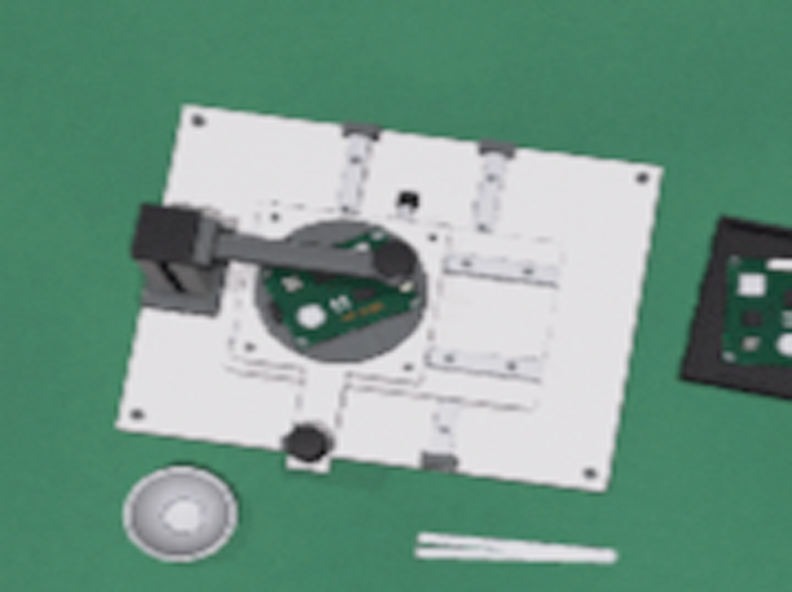

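View pics/scene0c.png

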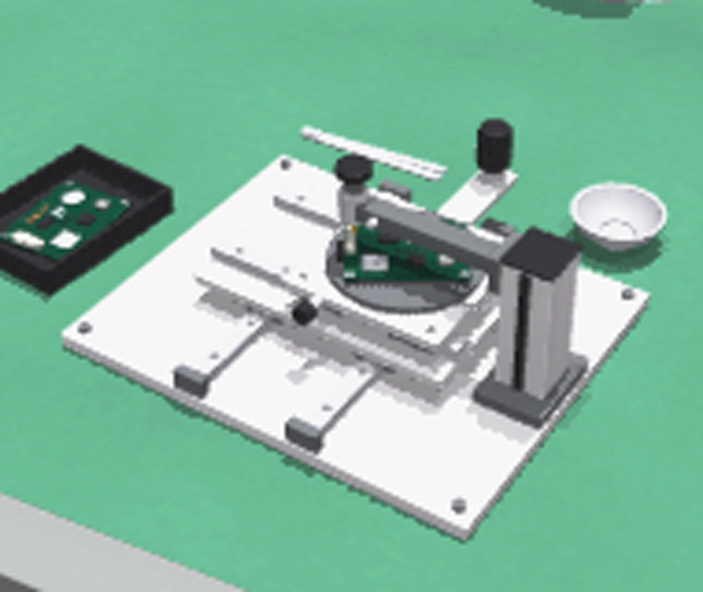

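View pics/scene0.png

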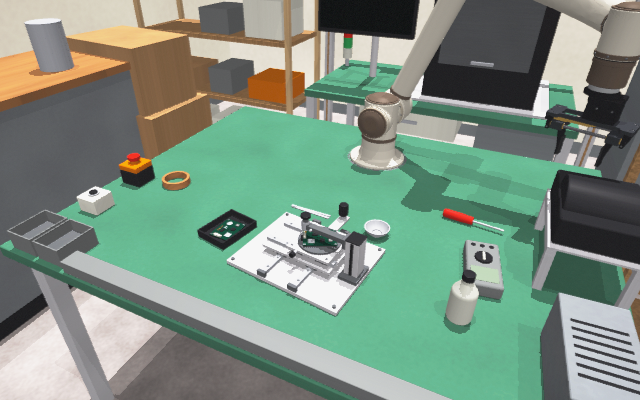

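```bash
cat >> h.py <<'E'
def ray(c,px,z,T=None):
    m=camera_model(c); K=m['K']; T=m['T'] if T is None else T
    d=np.linalg.inv(K)@np.array([px[0],px[1],1.]); d=T[:3,:3]@np.array([d[0],-d[1],-d[2]])
    o=T[:3,3]; return o+d*(z-o[2])/d[2]
def proj(c,P,T=None):
    m=camera_model(c); K=m['K']; T=m['T'] if T is None else T
    p=T[:3,:3].T@(np.asarray(P,float)-T[:3,3]); p=K@np.array([p[0],-p[1],-p[2]]); return p[:2]/p[2]
from scipy.spatial.transform import Rotation as R
def tool():
    o=env.get_obs(); T=np.eye(4); T[:3,:3]=R.from_euler('xyz',o['eef_rot'],degrees=True).as_matrix(); T[:3,3]=o['ee_pos']; return T
def wristT(): return tool()@camera_model('wrist')['hand_eye']
E
python3 - <<'E'
from h import *
from scipy.optimize import least_squares
print([k for k in camera_model('top')])
P=np.array([[.130,.165],[.130,-.155],[-.130,-.155],[-.130,.165]])
def fit(c,px):
    W=np.array([ray(c,p,.012)[:2] for p in px])
    def f(v):
        a=v[2]; r=np.array([[np.cos(a),-np.sin(a)],[np.sin(a),np.cos(a)]]); return (P@r.T+v[:2]-W).ravel()
    s=least_squares(f,[.45,0,0]); print(c,s.x[:2],np.degrees(s.x[2]),np.round(s.fun*1000,1)); return s.x
def sub(c,px):
    g=cv2.cvtColor(cv2.imread(f'pics/{c}0.png'),cv2.COLOR_BGR2GRAY)
    return cv2.cornerSubPix(g,np.array(px,np.float32).reshape(-1,1,2),(3,3),(-1,-1),(3,50,.01)).reshape(-1,2)
t=[(200+x/4.4,70+y/3.7) for x,y in [(183,104),(663,168),(605,490),(118,430)]]
s=[(210+x/3.7,170+y/3.7) for x,y in [(467,533),(65,338),(283,157),(648,295)]]
for c,p in(('top',t),('scene',s)):
    q=sub(c,p); print(np.round(p,1).tolist(),np.round(q,1).tolist())
    v=fit(c,p); v=fit(c,q)
    a=v[2]; r=np.array([[np.cos(a),-np.sin(a)],[np.sin(a),np.cos(a)]])
    print('button',proj(c,[*v[:2],.135]))
    # knob
k={'top':(200+308/4.4,70+441/3.7),'scene':(210+495/3.7,170+127/3.7)}
for c in k: print('knob',c,ray(c,k[c],.104))
b={'top':(200+392/4.4,70+260/3.7),'scene':(210+354/3.7,170+165/3.7)}
for c in b: print('button',c,ray(c,b[c],.135), b[c])
E
```

```text
['K', 'T']
[[241.6, 98.1], [350.7, 115.4], [337.5, 202.4], [226.8, 186.2]] [[241.5, 98.19999694824219], [349.70001220703125, 115.0999984741211], [336.6000061035156, 202.0], [226.0, 184.6999969482422]]
top [0.63241633 0.01144047] -7.323034631521136 [-0.6 -0.4  1.3  0.2 -1.3 -1.2  0.6  1.4]
top [0.63389464 0.01352356] -7.557000525173995 [ 1.9  0.8  1.2 -1.  -1.7 -1.1 -1.4  1.3]
button [288.8797709  139.52541173]
[[336.2, 314.1], [227.6, 261.4], [286.5, 212.4], [385.1, 249.7]] [[335.79998779296875, 313.3999938964844], [225.89999389648438, 259.8999938964844], [286.20001220703125, 213.89999389648438], [385.1000061035156, 249.10000610351562]]
scene [0.63947075 0.01771799] -7.148549399120667 [ 0.3  2.   1.3 -3.6 -0.7 -1.4 -0.9  3.1]
scene [0.6396391  0.01616182] -7.214293612539303 [ 2.1  1.7  4.   1.7 -7.9 -5.8  1.8  2.4]
button [305.28280271 215.17198639]
knob top [0.50622904 0.06076373 0.104     ]
knob scene [0.51030933 0.06582164 0.104     ]
button top [0.63192579 0.01291886 0.135     ] (289.09090909090907, 140.27027027027026)
button scene [0.63703289 0.0159408  0.135     ] (305.6756756756757, 214.59459459459458)
```

Run:
```python
from h import *
save(read_camera('wrist'),'w0.png')
```

```text
(no output)
```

View pics/w0.png

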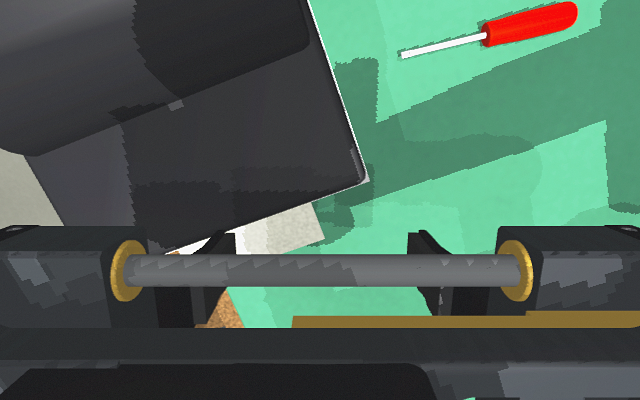

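Emit:
jog_arm --plan '[[[40.9,-4.3,58.6],[0,-0.227,0],8.7],[[40.9,-4.3,58.6],[0,-0.227,0],8.7],[[40.9,-4.3,58.6],[0,-0.227,0],8.7],[[40.9,-4.3,58.6],[0,-0.227,0],8.7],[[40.9,-4.3,58.6],[0,-0.227,0],8.7],[[40.9,-4.3,58.6],[0,-0.227,0],8.7],[[40.9,-4.3,58.6],[0,-0.227,0],8.7],[[40.9,-4.3,58.6],[0,-0.227,0],8.7],[[40.9,-4.3,58.6],[0,-0.227,0],8.7],[[40.9,-4.3,58.6],[0,-0.227,0],8.7],[[40.9,-4.3,58.6],[0,-0.227,0],8.7],[[40.9,-4.3,58.6],[0,-0.227,0],8.7]]'

```text
clock: 1.95
ee_pos: [0.5594, 0.0927, 0.2232]
eef_rot: [-90.0, 0.0, -97.3]
wrist_force: [0.5, 1.8, 0.4]
finger_gap: 0.0872
```

Run:
```python
from h import *
T=wristT(); print(np.round(T[:3,3],3)); save(read_camera('wrist'),'w1.png'); np.save('w1T.npy',T)
for q in ['knob','square_land','round_land','board','button_top','pin_tip']:
        print(q,[(np.round(d['box'],1).tolist(),round(d['confidence'],2)) for d in spotter.recognise(q,'wrist')[:3]])
```

```text
[0.622 0.085 0.421]
knob [([357.7, 134.3, 126.2, 222.8], 0.85), ([48.2, 205.8, 89.1, 46.0], 0.49)]
square_land [([356.0, 109.7, 106.8, 99.7], 0.89)]
round_land [([356.9, 111.5, 106.8, 97.0], 0.63), ([407.8, 93.8, 33.1, 33.5], 0.36)]
board []
button_top [([405.6, 94.1, 30.2, 31.6], 0.86)]
pin_tip [([407.1, 94.2, 35.1, 32.7], 0.72), ([289.8, 242.6, 55.2, 24.9], 0.66), ([391.6, 137.8, 193.6, 223.1], 0.4)]
```

View pics/w1.png

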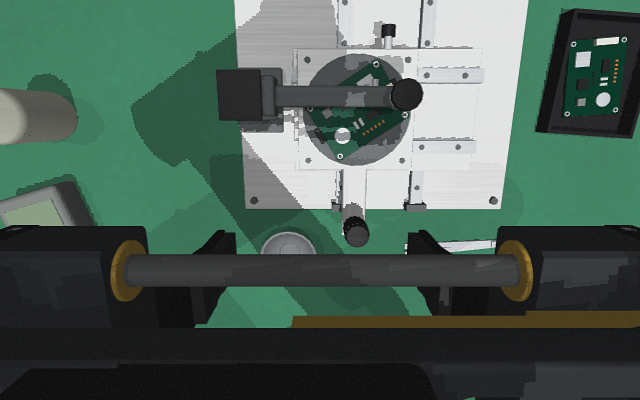

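Run:
```python
from h import *
a=cv2.imread('pics/w1.png'); cv2.imwrite('pics/w1c.png',cv2.resize(a[40:250,280:440],None,fx=4.5,fy=2.8,interpolation=cv2.INTER_CUBIC)); cv2.imwrite('pics/w1d.png',cv2.resize(a[45:175,290:430],None,fx=4.5,fy=4.5,interpolation=cv2.INTER_CUBIC))
```

```text
(no output)
```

View pics/w1d.png

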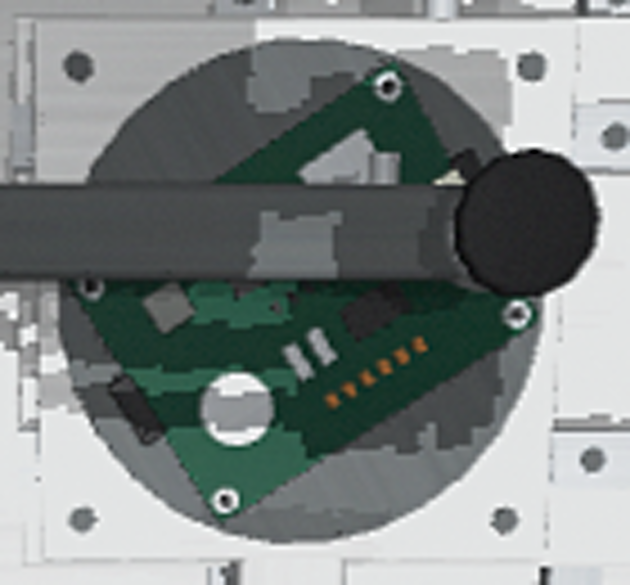

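```bash
python3 - <<'E'
from h import *
T=np.load('w1T.npy')
f=lambda p:(290+(p[0]+.5)/4.5-.5,45+(p[1]+.5)/4.5-.5)
rings={'pp':(388,87),'pm':(517,314),'mm':(225,500),'mp':(90,287)}
W={k:ray('wrist',f(p),.072,T)[:2] for k,p in rings.items()}
c=sum(W.values())/4
x=(W['pp']+W['pm']-W['mm']-W['mp']); y=(W['pp']+W['mp']-W['pm']-W['mm'])
print('c',c,'len',np.linalg.norm(x)/2,np.linalg.norm(y)/2,'yaw',np.degrees(np.arctan2(x[1],x[0])),np.degrees(np.arctan2(y[1],y[0]))-90)
a=np.arctan2(x[1],x[0])
r=np.array([[np.cos(a),-np.sin(a)],[np.sin(a),np.cos(a)]])
sq=c+r@[.021,.016]; ro=c+r@[-.025,-.012]
print('sq',sq,proj('wrist',[*sq,.072],T),'ro',ro,'measured ro',ray('wrist',f((237,409)),.072,T))
for v in (sq,ro):
    p=proj('wrist',[*v,.072],T); print('crop',(p-[290,45])*4.5)
print('tt',ray('wrist',f((303,292)),.0685,T))
b=ray('wrist',f((527,222)),.135,T); k=ray('wrist',(356,222),.104,T); print('button',b,'knob',k)
print('sq move',b[:2]-sq,'ro move',b[:2]-ro)
E
python3 -c "
import cv2;a=cv2.imread('pics/w1.png');cv2.imwrite('pics/w1k.png',cv2.resize(a[170:260,310:410],None,fx=6,fy=6,interpolation=cv2.INTER_CUBIC))"
```

```text
c [0.62223581 0.04918474] len 0.07605760286838574 0.05583336941453503 yaw -64.5168051416745 -64.30847927331658
sq [0.64571436 0.03711174] [367.0580622  85.0160776] ro [0.60064711 0.06658958] measured ro [0.60066273 0.0664403  0.072     ]
crop [346.76127989 180.0723492 ]
crop [234.59647457 407.40537658]
tt [0.62403897 0.04884916 0.0685    ]
button [0.63071037 0.0147232  0.135     ] knob [0.51839829 0.06402921 0.104     ]
sq move [-0.01500399 -0.02238855] ro move [ 0.03006326 -0.05186638]
```

View pics/w1k.png

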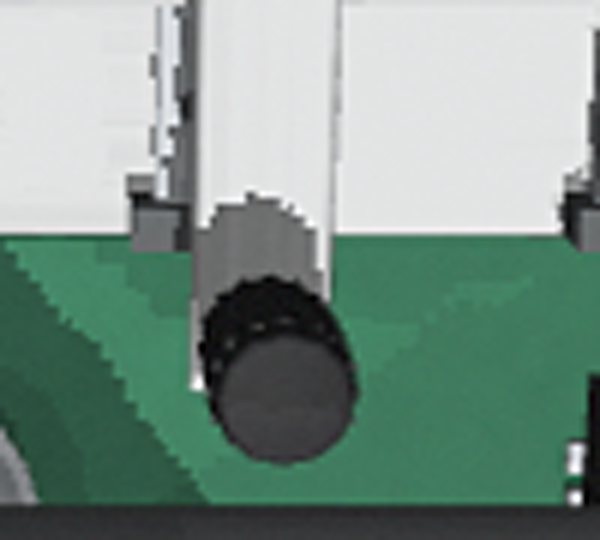

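Run:
```python
from h import *
T=np.load('w1T.npy'); print(ray('wrist',(358,236.3),.104,T)); o=env.get_obs(); print(o['ee_pos'],o['eef_rot'],o['clock'])
t=tool(); k=np.array([.504,.064,.076]); print(t[:3,:3].T@(k-t[:3,3])*100)
```

```text
[0.50343185 0.06356521 0.104     ]
[0.55791267 0.09540209 0.22270067] [-9.00105246e+01  7.52902777e-03 -9.71871613e+01] 2.3
[ 3.79196931 14.67047875 -4.95333741]
```

Emit:
jog_arm --plan '[[[3.8,4,-4.95],[0,0,0],5],[[3.8,6,-4.95],[0,0,0],5],[[3.8,7.5,-4.95],[0,0,0],5],[[3.8,9.5,-4.95],[0,0,0],5],[[3.8,9.5,-4.95],[0,0,0],5],[[3.8,9.5,-4.95],[0,0,0],5]]' --force 20

```text
clock: 2.9
ee_pos: [0.5046, 0.0641, 0.1283]
eef_rot: [-90.0, -0.0, -97.1]
wrist_force: [1.0, 0.2, 1.0]
finger_gap: 0.0521
```

Run:
```python
from h import *
save(read_camera('wrist'),'w2.png'); s=read_camera('scene'); cv2.imwrite('pics/s2.png',cv2.resize(s[150:300,230:400,::-1],None,fx=4,fy=4,interpolation=cv2.INTER_CUBIC)); print(env.get_obs()['ee_pos'])
```

```text
[0.50536269 0.06404356 0.12895274]
```

View pics/w2.png

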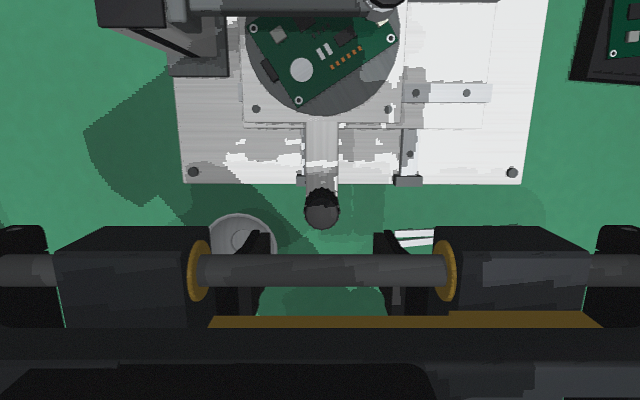

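View pics/s2.png

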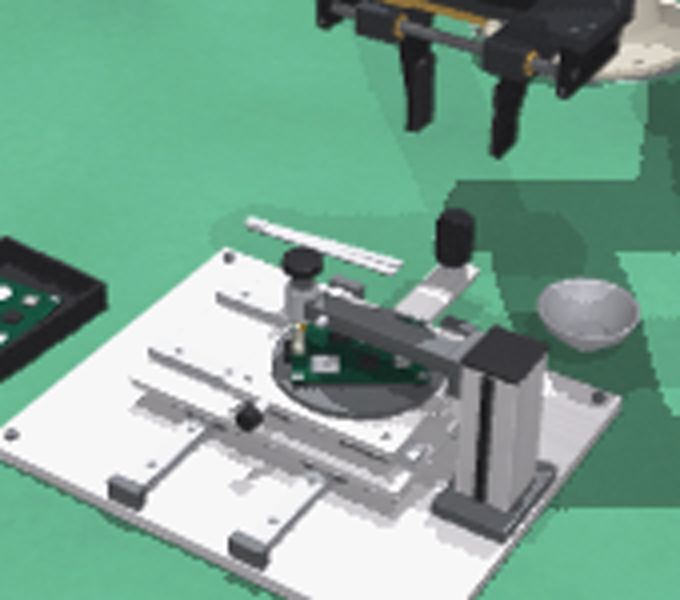

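Run:
```python
from h import *
T=wristT(); print(ray('wrist',(321,213),.104,T)); print(ray('wrist',(301,69),.072,T))
t=tool(); k=ray('wrist',(321,213),.104,T); k[2]=.076; print(t[:3,:3].T@(k-t[:3,3])*100)
```

```text
[0.50472772 0.06450188 0.104     ]
[0.60199437 0.06653034 0.072     ]
[-0.03246437  5.29514521 -0.08026948]
```

Aligned; descend and grip.

Emit:
jog_arm --plan '[[[0,2.5,0],[0,0,0],5],[[0,4.5,-0.1],[0,0,0],5],[[0,5.2,-0.1],[0,0,0],5],[[0,5.2,-0.1],[0,0,0],2],[[0,5.2,-0.1],[0,0,0],2],[[0,5.2,-0.1],[0,0,0],2],[[0,5.2,-0.1],[0,0,0],2],[[0,5.2,-0.1],[0,0,0],2],[[0,5.2,-0.1],[0,0,0],2]]' --force 20

```text
clock: 3.9
ee_pos: [0.5037, 0.0633, 0.076]
eef_rot: [-90.0, 0.0, -97.3]
wrist_force: [1.0, -0.6, -0.4]
finger_gap: 0.0212
```

Run:
```python
from h import *
T=wristT();np.save('w3T.npy',T)
save(read_camera('wrist'),'w3.png'); print(env.get_obs()['ee_pos'])
```

```text
[0.50365419 0.06327245 0.07589737]
```

View pics/w3.png

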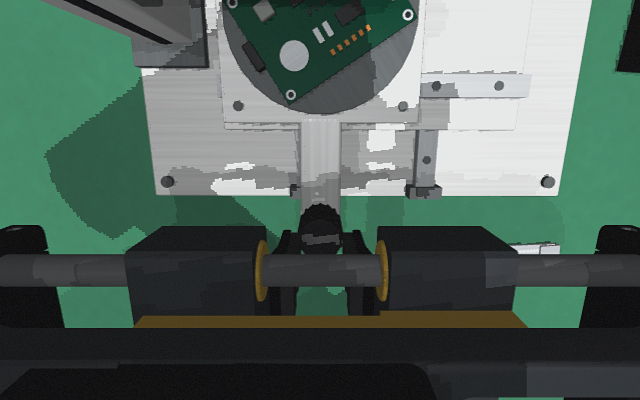

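Emit:
jog_arm --plan '[[[0,0,0],[0,0,0],0.5],[[0,0,0],[0,0,0],0.5],[[0.3,0,-0.15],[0,0,0],0.5],[[0.8,0,-0.4],[0,0,0],0.5],[[1.3,0,-0.65],[0,0,0],0.5],[[1.8,0,-0.9],[0,0,0],0.5],[[2.2,0,-1.1],[0,0,0],0.5],[[2.4,0,-1.2],[0,0,0],0.5],[[2.4,0,-1.2],[0,0,0],0.5],[[2.4,0,-1.2],[0,0,0],0.5],[[2.4,0,-1.2],[0,0,0],0.5]]'

```text
clock: 5.05
ee_pos: [0.4888, 0.0411, 0.0757]
eef_rot: [-90.0, 0.0, -97.3]
wrist_force: [0.9, -0.6, -0.4]
finger_gap: 0.0051
```

Run:
```python
from h import *
T=wristT();np.save('w4T.npy',T)
save(read_camera('wrist'),'w4.png'); print(env.get_obs()['ee_pos'])
s=read_camera('scene'); cv2.imwrite('pics/s4.png',cv2.resize(s[190:270,270:360,::-1],None,fx=7,fy=7,interpolation=cv2.INTER_CUBIC))
```

```text
[0.488769   0.04111305 0.07569146]
```

View pics/w4.png

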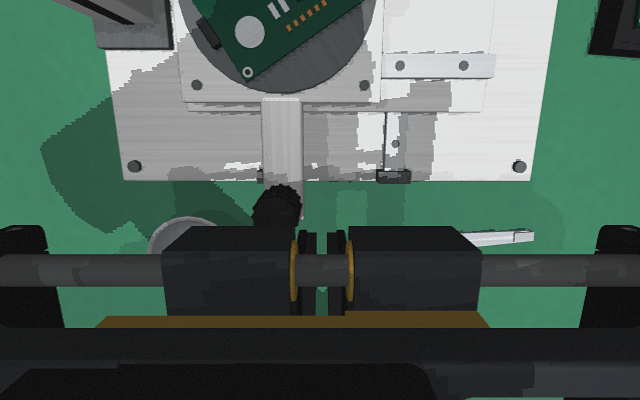

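View pics/s4.png

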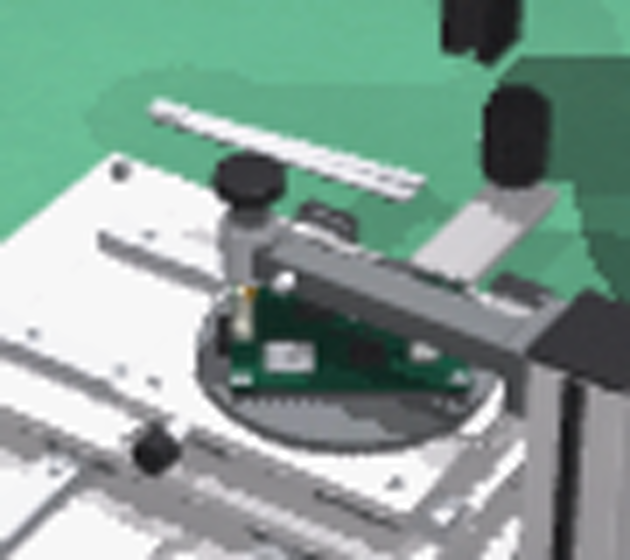

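Run:
```python
from h import *
t=tool()[:3,3]; print(t,'tcp in scene crop',(proj('scene',t)-[270,190])*7, 'wrist',proj('wrist',t,wristT()), 'top',proj('top',t))
for z in(.104,.087): print('knob by scene',ray('scene',(270+515/7,190+98/7),z))
T=np.load('w4T.npy'); print('knob top wrist',ray('wrist',(277,210),.104,T))
print('round',ray('wrist',(250,32),.072,T))
a=cv2.imread('pics/w4.png'); cv2.imwrite('pics/w4k.png',cv2.resize(a[170:310,220:380],None,fx=4.5,fy=4.2,interpolation=cv2.INTER_CUBIC))
a=read_camera('top'); cv2.imwrite('pics/t4.png',cv2.resize(a[80:230,210:370,::-1],None,fx=4,fy=4,interpolation=cv2.INTER_CUBIC))
```

```text
[0.48872372 0.04110572 0.07566126] tcp in scene crop [474.76278103 118.55002017] wrist [321.51329027 223.22047472] top [277.86544058 197.18797257]
knob by scene [0.50909768 0.06473767 0.104     ]
knob by scene [0.48458377 0.05579989 0.087     ]
knob top wrist [0.50785203 0.06191065 0.104     ]
round [0.60048152 0.0660861  0.072     ]
```

View pics/w4k.png

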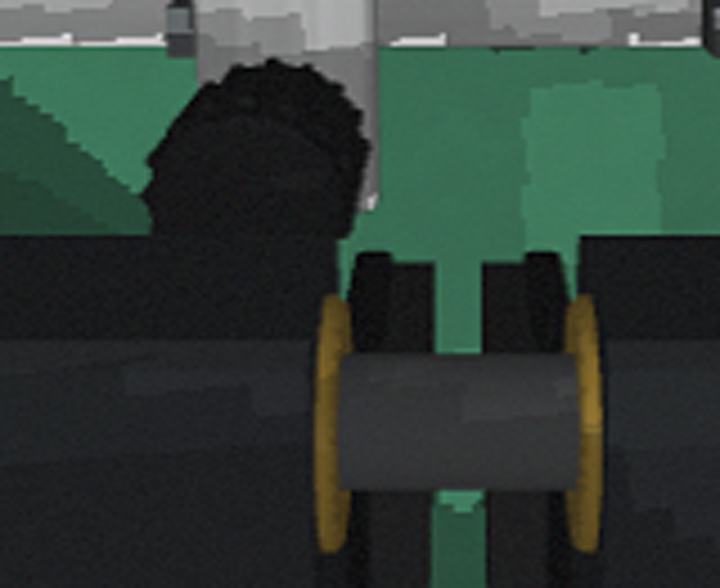

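View pics/t4.png

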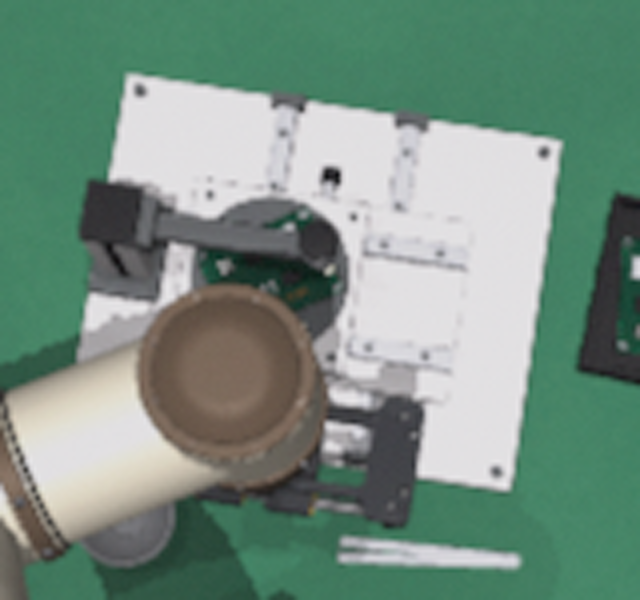

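Run:
```python
from h import *
print(proj('scene',[.50536,.06404,.12895]), 'vs ~345,185')
o=env.get_obs(); print(o['ee_pos'],o['finger_gap'],o['qpos'],o['wrist_force'])
s=read_camera('scene'); cv2.imwrite('pics/s5.png',cv2.resize(s[130:250,290:410,::-1],None,fx=5,fy=5,interpolation=cv2.INTER_CUBIC))
# FK check w1: knob & stage check: dish, spare etc
```

```text
[344.27860483 195.25872975] vs ~345,185
[0.48870068 0.04110937 0.07565123] 0.004923660443649105 [ 2.38238250e+01  1.57970705e+01 -2.69214558e+01 -1.76239916e-03
 -4.72831386e+01  5.89224715e+01] [-0.05760192 -1.31043241  0.39452242]
```

View pics/s5.png

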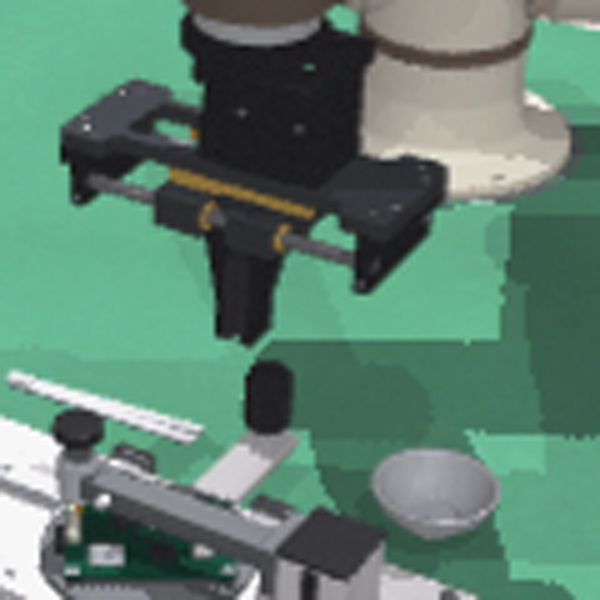

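Emit:
jog_arm --plan '[[[0,-1.5,0],[0,0,0],5],[[-2.4,-1.5,1.25],[0,0,0],5],[[-2.4,-1.5,1.25],[0,0,0],5],[[-2.4,-1.5,1.25],[0,0,0],5],[[-2.4,-1.5,1.25],[0,0,0],5],[[-2.4,0,1.25],[0,0,0],5],[[-2.4,1.0,1.25],[0,0,0],5],[[-2.4,1.5,1.25],[0,0,0],5],[[-2.4,1.5,1.25],[0,0,0],5]]'

```text
clock: 6.15
ee_pos: [0.5033, 0.0627, 0.0598]
eef_rot: [-90.1, -0.1, -97.3]
wrist_force: [-0.0, -0.4, 0.5]
finger_gap: 0.05
```

Run:
```python
from h import *
np.save('w6T.npy',wristT());a=read_camera('wrist');save(a,'w6.png'); cv2.imwrite('pics/w6k.png',cv2.resize(a[150:310,230:410,::-1],None,fx=4.2,fy=3.6,interpolation=cv2.INTER_CUBIC))
s=read_camera('scene'); cv2.imwrite('pics/s6.png',cv2.resize(s[130:250,290:410,::-1],None,fx=5,fy=5,interpolation=cv2.INTER_CUBIC)); print(env.get_obs()['wrist_force'])
```

```text
[ 0.0629394  -0.79076892  1.04195745]
```

View pics/w6k.png

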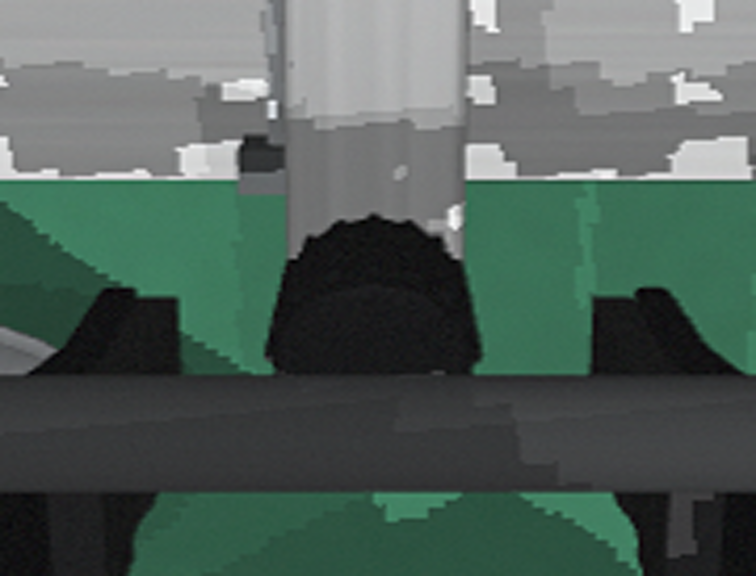

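View pics/s6.png

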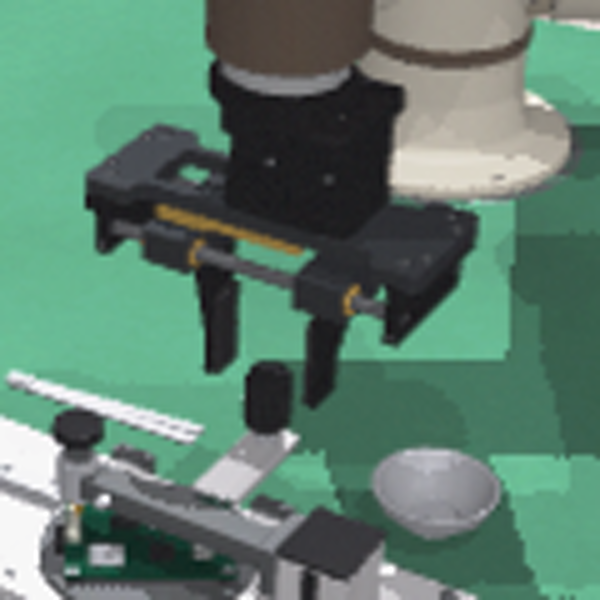

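Emit:
jog_arm --plan '[[[0,1.0,0],[0,0,0],5],[[0,2.0,0],[0,0,0],5],[[0,2.0,0],[0,0,0],2],[[0,2.0,0],[0,0,0],1],[[0,2.0,0],[0,0,0],0.5],[[0,2.0,0],[0,0,0],0.5],[[0,2.0,0],[0,0,0],0.5],[[0,2.0,0],[0,0,0],0.5]]' --force 20

```text
clock: 7.05
ee_pos: [0.5043, 0.0634, 0.0409]
eef_rot: [-90.0, 0.0, -97.3]
wrist_force: [0.1, 0.7, 0.9]
finger_gap: 0.0236
```

Run:
```python
from h import *
np.save('w7T.npy',wristT());a=read_camera('wrist');save(a,'w7.png')
s=read_camera('scene'); cv2.imwrite('pics/s7.png',cv2.resize(s[130:250,290:410,::-1],None,fx=5,fy=5,interpolation=cv2.INTER_CUBIC)); print(env.get_obs()['ee_pos'])
```

```text
[0.50435203 0.06341534 0.04095603]
```

View pics/w7.png

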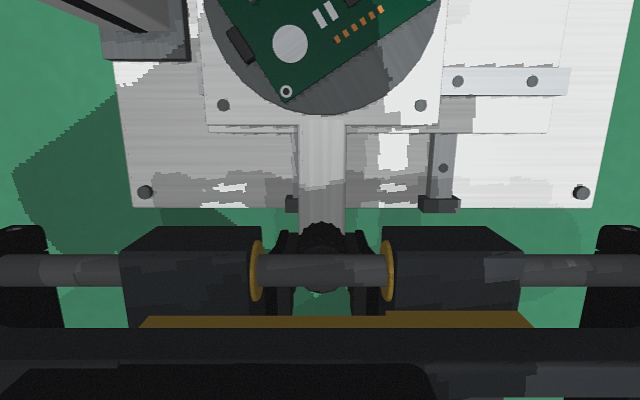

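View pics/s7.png

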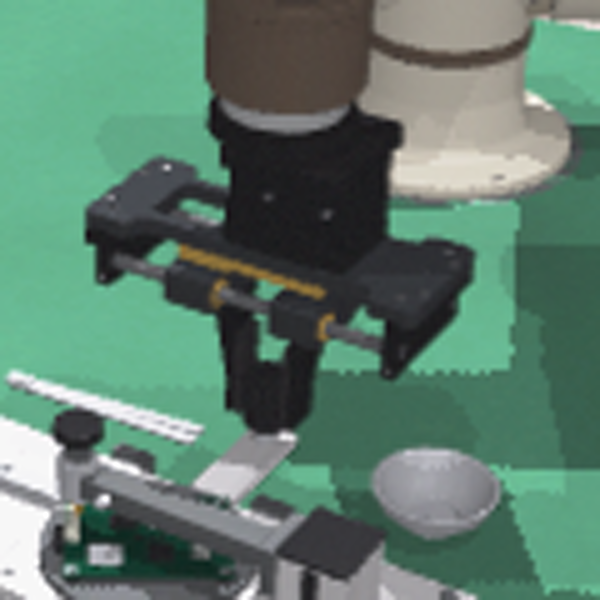

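Emit:
jog_arm --plan '[[[0.3,0,-0.15],[0,0,0],0.5],[[0.8,0,-0.4],[0,0,0],0.5],[[1.3,0,-0.65],[0,0,0],0.5],[[1.8,0,-0.9],[0,0,0],0.5],[[2.2,0,-1.1],[0,0,0],0.5],[[2.4,0,-1.2],[0,0,0],0.5],[[2.4,0,-1.2],[0,0,0],0.5],[[2.4,0,-1.2],[0,0,0],0.5]]'

```text
clock: 7.95
ee_pos: [0.4887, 0.0403, 0.0409]
eef_rot: [-90.0, -0.1, -97.3]
wrist_force: [1.1, -1.5, 3.0]
finger_gap: 0.0234
```

Run:
```python
from h import *
np.save('w8T.npy',wristT());a=read_camera('wrist');save(a,'w8.png')
s=read_camera('scene'); cv2.imwrite('pics/s8.png',cv2.resize(s[190:270,270:360,::-1],None,fx=7,fy=7,interpolation=cv2.INTER_CUBIC)); print(env.get_obs()['ee_pos'])
```

```text
[0.48866413 0.04026508 0.04090006]
```

View pics/w8.png

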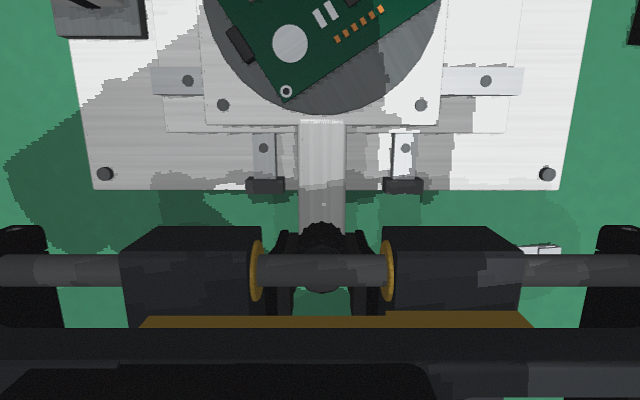

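View pics/s8.png

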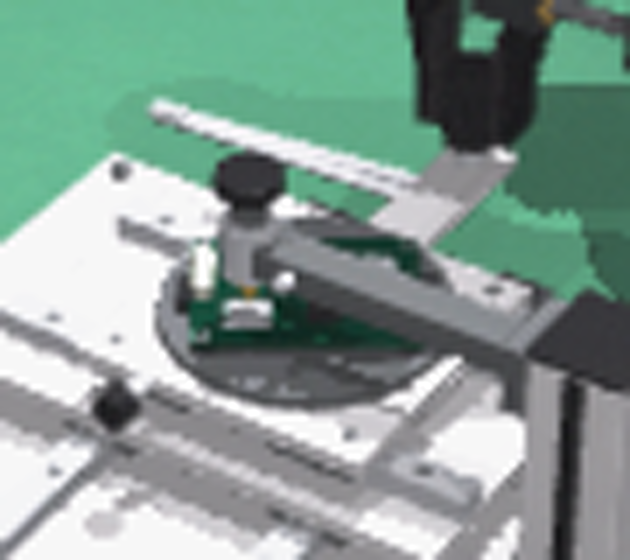

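Emit:
jog_arm --plan '[[[2.4,0,-1.2],[0,0,0],5],[[0,0,0],[0,0,0],5],[[0,0,0],[0,0,0],5],[[0,-5,0],[0,0,0],5],[[0,-10,0],[0,0,0],5],[[0,-15,0],[0,0,0],5],[[0.7,-18,4],[-0.12,0,0],5],[[0.7,-19.2,9],[-0.25,0,0],5],[[0.7,-19.2,14],[-0.4,0,0],5],[[0.7,-19.2,19],[-0.55,0,0],5],[[0.7,-19.2,19],[-0.6,0,0],5],[[0.7,-19.2,19],[-0.6,0,0],5]]'

```text
clock: 9.25
ee_pos: [0.6779, 0.0094, 0.2277]
eef_rot: [-124.9, 0.0, -97.3]
wrist_force: [0.0, 0.1, -0.7]
finger_gap: 0.0502
```

Run:
```python
from h import *
np.save('w9T.npy',wristT());a=read_camera('wrist');save(a,'w9.png')
s=read_camera('scene'); cv2.imwrite('pics/s9.png',cv2.resize(s[190:270,270:360,::-1],None,fx=7,fy=7,interpolation=cv2.INTER_CUBIC)); print(env.get_obs()['ee_pos'])
```

```text
[0.67777475 0.00930312 0.22285011]
```

View pics/w9.png

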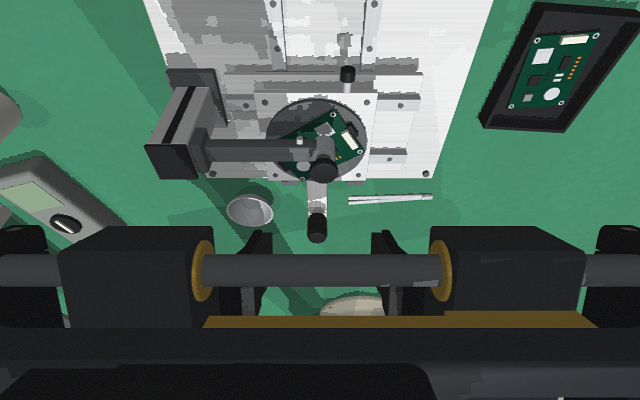

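View pics/s9.png

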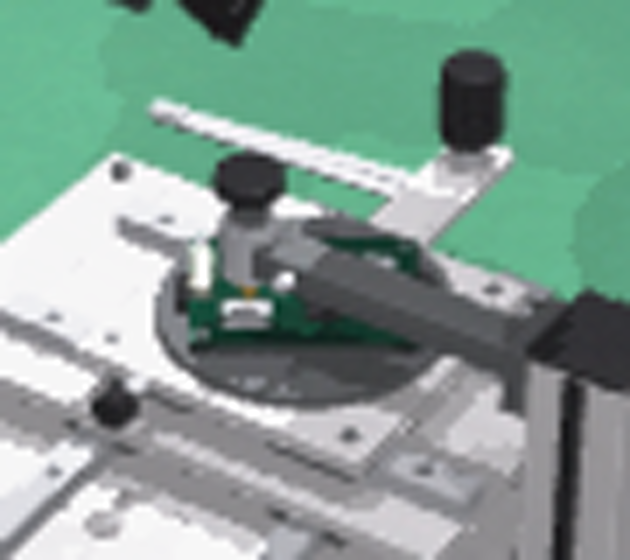

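Run:
```python
from h import *
a=cv2.imread('pics/w9.png'); cv2.imwrite('pics/w9c.png',cv2.resize(a[90:190,260:380],None,fx=6,fy=6,interpolation=cv2.INTER_CUBIC))
T=np.load('w9T.npy'); print(T[:3,3], proj('wrist',[.6315,.0145,.079],T), proj('wrist',[.6315,.0145,.135],T))
```

```text
[ 0.84165298 -0.01151567  0.3514582 ] [322.26460124 133.70672567] [322.34094333 173.14319784]
```

View pics/w9c.png

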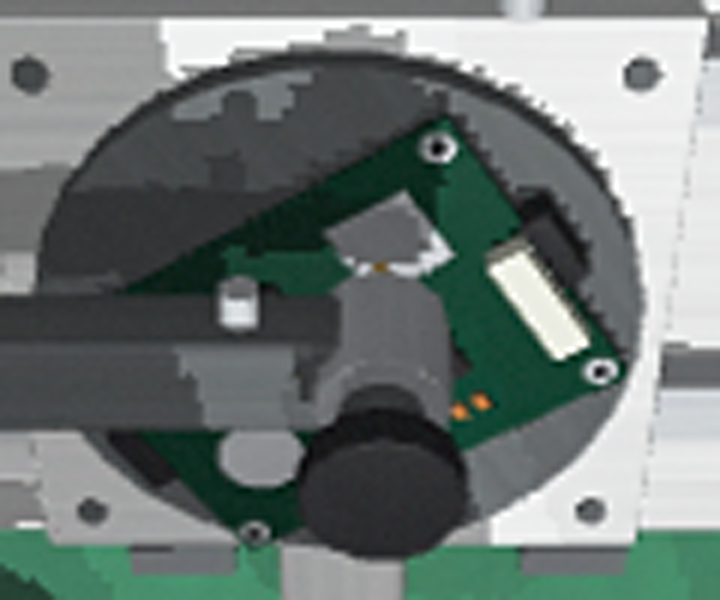

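Run:
```python
from h import *
T=np.load('w9T.npy')
f=lambda p:(260+(p[0]+.5)/6-.5,90+(p[1]+.5)/6-.5)
g={'pp':(437,148),'pm':(600,370),'mm':(255,532)}
loc={'pp':(.038,.028),'pm':(.038,-.028),'mm':(-.038,-.028)}
W=np.array([ray('wrist',f(p),.072,T)[:2] for p in g.values()]); L=np.array(list(loc.values()))
A,_=cv2.estimateAffinePartial2D((L*1e3).astype(np.float32),(W*1e3).astype(np.float32),method=cv2.LMEDS)
A=np.array(A); 
from scipy.optimize import least_squares
def fit(v):
    a=v[2];r=np.array([[np.cos(a),-np.sin(a)],[np.sin(a),np.cos(a)]]);return (L@r.T+v[:2]-W).ravel()
s=least_squares(fit,[.61,.03,-1.12]);print(s.x,np.degrees(s.x[2]),np.round(s.fun*1e3,1))
a=s.x[2];r=np.array([[np.cos(a),-np.sin(a)],[np.sin(a),np.cos(a)]])
print('sq',s.x[:2]+r@[.021,.016],'direct',ray('wrist',f((390,242)),.072,T),'ro',s.x[:2]+r@[-.025,-.012],'direct',ray('wrist',f((260,457)),.072,T))
print('pin',ray('wrist',f((380,263)),.079,T),'button',ray('wrist',f((385,497)),.135,T))
```

```text
[ 0.60659815  0.02456997 -1.12285361] -64.33477296342613 [ 0.2 -0.  -0.  -0.1 -0.2  0.2]
sq [0.63011495 0.01257163] direct [0.63052945 0.01224952 0.072     ] ro [0.58495427 0.04190613] direct [0.58454766 0.0422467  0.072     ]
pin [0.63177408 0.01381133 0.079     ] button [0.63223372 0.01314917 0.135     ]
```

Emit:
jog_arm --plan '[[[0,0,0],[0.14,0,0],0],[[0,1,0],[0.28,0,0],0],[[0.1,3,0],[0.42,0,0],0],[[0.1,5,-0.1],[0.56,0,0],0],[[0.2,7.8,-0.2],[0.609,0,0],0],[[0.2,7.8,-0.2],[0.609,0,0],0],[[0.2,7.8,-0.2],[0.609,0,0],0],[[0.2,7.8,-0.2],[0.609,0,0],0]]'

```text
clock: 10.15
ee_pos: [0.6327, 0.0142, 0.1721]
eef_rot: [-89.2, 0.1, -97.2]
wrist_force: [0.6, 0.6, 0.5]
finger_gap: 0.0017
```

Run:
```python
from h import *
s=read_camera('scene'); cv2.imwrite('pics/s10.png',cv2.resize(s[130:250,250:370,::-1],None,fx=5,fy=5,interpolation=cv2.INTER_CUBIC)); o=env.get_obs();print(o['ee_pos'],o['eef_rot'],o['finger_gap'],o['wrist_force'])
t=tool();k=np.array([.632,.0135,.16]);print(t[:3,:3].T@(k-t[:3,3])*100)
for d in (.028,.032,.036): print(((proj('scene',t[:3,3]+[0,0,d]))-[250,130])*5)
a=read_camera('wrist');save(a,'w10.png')
```

```text
[0.63343794 0.01426271 0.17199981] [-89.17750537   0.10540044 -97.23952946] 0.00028985983407303704 [-0.12562356  0.18767477  0.25673123]
[ 0.09599043  1.19777273 -0.15024503]
[278.0846732  303.76301518]
[278.05647738 296.45022287]
[278.028159   289.10564638]
```

View pics/s10.png

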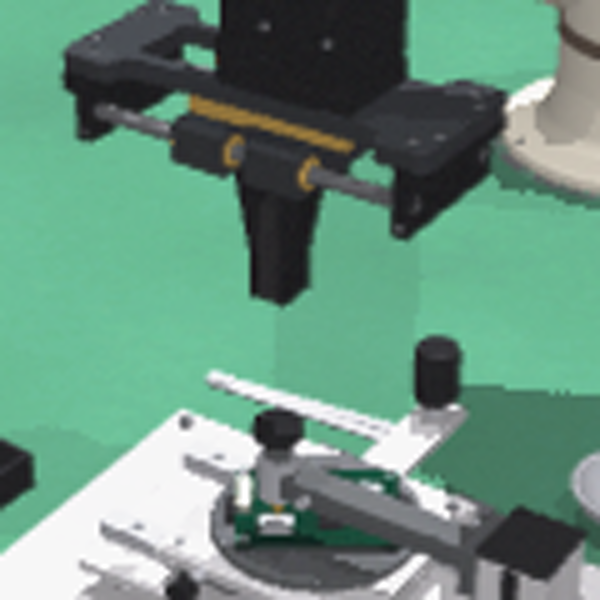

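View pics/w10.png

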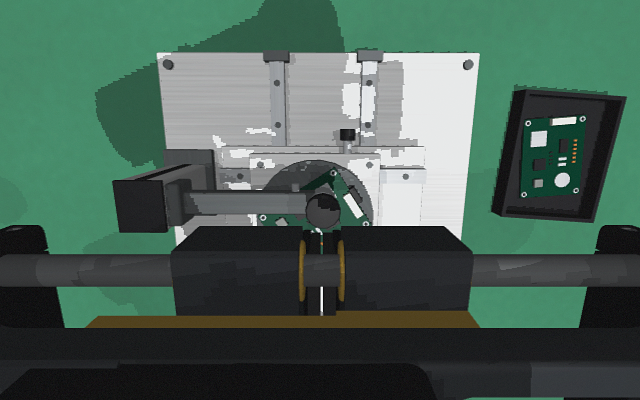

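Emit:
jog_arm --plan '[[[0.1,3,-0.1],[-0.014,0,0],0],[[0.1,5,-0.1],[-0.014,0,0],0],[[0.1,5.8,-0.1],[-0.014,0,0],0],[[0.1,5.8,-0.1],[-0.014,0,0],0],[[0.1,5.8,-0.1],[-0.014,0,0],0]]'

```text
clock: 10.75
ee_pos: [0.632, 0.0129, 0.1125]
eef_rot: [-90.2, 0.0, -97.3]
wrist_force: [0.1, 1.0, 0.1]
finger_gap: 0.0004
```

Run:
```python
from h import *
s=read_camera('scene'); cv2.imwrite('pics/s11.png',cv2.resize(s[170:250,270:350,::-1],None,fx=7,fy=7,interpolation=cv2.INTER_CUBIC)); o=env.get_obs();print(o['ee_pos'],o['eef_rot'],o['finger_gap'],o['wrist_force'])
```

```text
[0.63199606 0.01296715 0.11290795] [-9.01211499e+01  3.97457803e-02 -9.72551916e+01] 0.0007868956241755696 [-0.68298756  0.37309926  0.42897723]
```

View pics/s11.png

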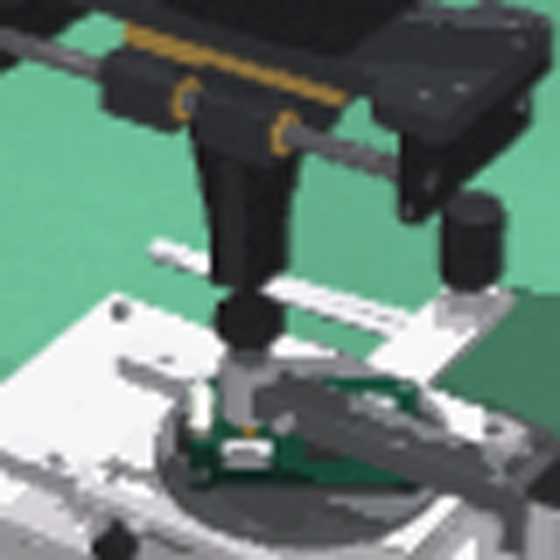

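Emit:
jog_arm --plan '[[[0,0.4,0],[0,0,0],0],[[0,0.8,0],[0,0,0],0],[[0,1.0,0],[0,0,0],0],[[0,1.0,0],[0,0,0],0],[[0,1.0,0],[0,0,0],0]]'

```text
clock: 11.3
ee_pos: [0.6305, 0.0128, 0.1015]
eef_rot: [-90.3, -0.0, -97.3]
wrist_force: [-0.0, 0.8, -1.2]
finger_gap: 0.0003
```

Emit:
jog_arm --plan '[[[0,0.2,0],[0,0,0],0],[[0,0.3,0],[0,0,0],0],[[0,0.3,0],[0,0,0],0]]'

```text
clock: 11.6
ee_pos: [0.6308, 0.0128, 0.099]
eef_rot: [-90.2, 0.0, -97.3]
wrist_force: [-0.9, 0.8, 3.3]
finger_gap: 0.0004
```

Run:
```python
from h import *
s=read_camera('scene'); cv2.imwrite('pics/s12.png',cv2.resize(s[170:250,270:350,::-1],None,fx=7,fy=7,interpolation=cv2.INTER_CUBIC)); o=env.get_obs();print(o['ee_pos'],o['eef_rot'],o['finger_gap'],o['wrist_force'])
```

```text
[0.63082875 0.01283527 0.09903058] [-9.02291385e+01  5.57146312e-03 -9.72519548e+01] 0.00028962110246212374 [-0.33229935 -0.02067177  2.22780327]
```

View pics/s12.png

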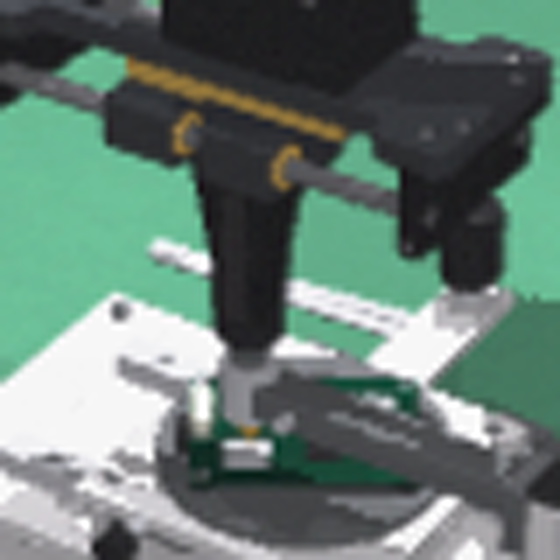

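Emit:
jog_arm --plan '[[[0,0.3,0],[0,0,0],0],[[0,0.6,0],[0,0,0],0],[[0,0.8,0],[0,0,0],0],[[0,0.8,0],[0,0,0],0],[[0,0.8,0],[0,0,0],0]]'

```text
clock: 12.15
ee_pos: [0.6309, 0.0128, 0.0925]
eef_rot: [-90.2, -0.0, -97.2]
wrist_force: [-3.8, 0.6, 10.8]
finger_gap: 0.0006
```

Emit:
jog_arm --plan '[[[0,0.1,0],[0,0,0],0],[[0,0.1,0],[0,0,0],0],[[0,0.1,0],[0,0,0],0],[[0,0.1,0],[0,0,0],0]]'

```text
clock: 12.55
ee_pos: [0.631, 0.0128, 0.0925]
eef_rot: [-90.1, -0.0, -97.2]
wrist_force: [-5.5, 0.8, 14.6]
finger_gap: 0.0007
```

Run:
```python
from h import *
s=read_camera('scene'); cv2.imwrite('pics/s13.png',cv2.resize(s[170:250,270:350,::-1],None,fx=7,fy=7,interpolation=cv2.INTER_CUBIC)); o=env.get_obs();print(o['ee_pos'],o['wrist_force'])
```

```text
[0.63097682 0.01279954 0.09247803] [-3.73633895  0.34864212 15.13115336]
```

View pics/s13.png

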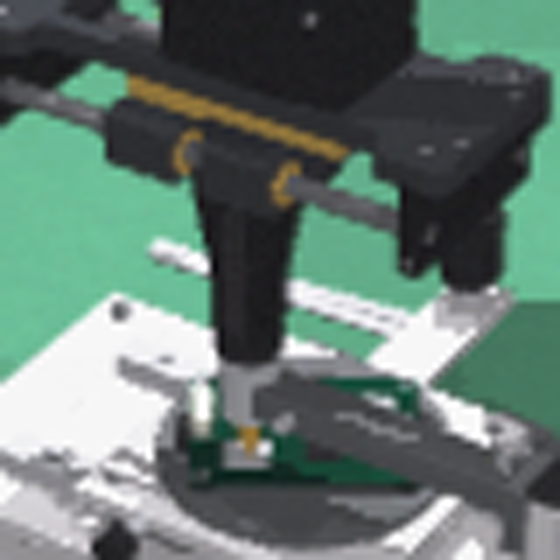

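Emit:
jog_arm --plan '[[[0,-0.8,0],[0,0,0],0],[[0,-3,0],[0,0,0],0],[[0,-6,0],[0,0,0],0],[[-0.2,-8,-3],[0,0,0],2],[[-0.5,-8,-8],[0,0,0],5],[[-0.9,-8,-12.5],[0,0,0],5],[[-0.9,-8,-14.5],[0,0,0],5],[[-0.9,-8,-14.5],[0,0,0],5],[[-0.9,-8,-14.5],[0,0,0],5]]'

```text
clock: 13.5
ee_pos: [0.4883, 0.0402, 0.17]
eef_rot: [-90.3, 0.0, -97.2]
wrist_force: [-0.1, -0.1, 0.2]
finger_gap: 0.0403
```

Run:
```python
from h import *
t=tool();T=wristT();a=read_camera('wrist');save(a,'w14.png');print(t[:3,3],env.get_obs()['eef_rot'])
np.save('w14T.npy',T)
k=np.array([.4886,.0400,.041]);print(t[:3,:3].T@(k-t[:3,3])*100)
cv2.imwrite('pics/w14k.png',cv2.resize(a[:240,200:450,::-1],None,fx=3,fy=2.5,interpolation=cv2.INTER_CUBIC))
```

```text
[0.488331   0.04018037 0.17004555] [-9.02705548e+01  2.77012343e-03 -9.72681998e+01]
[ 0.01684423 12.90428593  0.08781818]
```

View pics/w14.png

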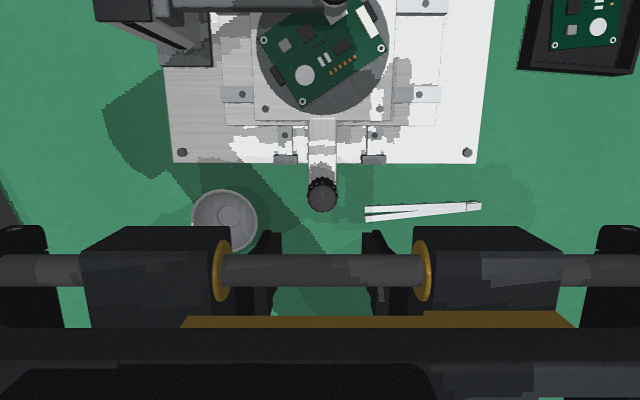

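Run:
```python
from h import *
T=np.load('w14T.npy');print('knob',ray('wrist',(321.5,197.5),.104,T))
```

```text
knob [0.48827464 0.04020629 0.104     ]
```

Emit:
jog_arm --plan '[[[0,4,0],[0,0,0],5],[[0,8,0],[0,0,0],5],[[0,11,0.1],[0,0,0],5],[[0,12.9,0.1],[0,0,0],5],[[0,12.9,0.1],[0,0,0],3],[[0,12.9,0.1],[0,0,0],1],[[0,12.9,0.1],[0,0,0],0.5],[[0,12.9,0.1],[0,0,0],0.5],[[0,12.9,0.1],[0,0,0],0.5],[[0,12.9,0.1],[0,0,0],0.5]]' --force 20

```text
clock: 14.55
ee_pos: [0.4895, 0.0402, 0.0423]
eef_rot: [-90.1, 0.1, -97.2]
wrist_force: [1.0, -0.3, 2.7]
finger_gap: 0.0234
```

Emit:
jog_arm --plan '[[[0.2,0,0.4],[0,0,0],0.5],[[0.6,0,1.3],[0,0,0],0.5],[[1.0,0,2.2],[0,0,0],0.5],[[1.4,0,3.1],[0,0,0],0.5],[[1.8,0,4.0],[0,0,0],0.5],[[2.1,0,4.7],[0,0,0],0.5],[[2.2,0,5.0],[0,0,0],0.5],[[2.2,0,5.0],[0,0,0],0.5],[[2.2,0,5.0],[0,0,0],0.5],[[2.2,0,5.0],[0,0,0],0.5]]'

```text
clock: 15.55
ee_pos: [0.5371, 0.0121, 0.0422]
eef_rot: [-90.1, 0.1, -97.2]
wrist_force: [1.7, -0.6, 5.6]
finger_gap: 0.0233
```

Emit:
jog_arm --plan '[[[0,0,0],[0,0,0],5],[[0,0,0],[0,0,0],5],[[0,0,0],[0,0,0],5],[[0,-5,0],[0,0,0],5],[[0,-10,0],[0,0,0],5],[[0,-15,0],[0,0,0],5],[[-0.7,-19,3],[-0.12,0,0],5],[[-1.5,-19.2,7],[-0.25,0,0],5],[[-1.5,-19.2,11],[-0.4,0,0],5],[[-1.5,-19.2,13.9],[-0.55,0,0],5],[[-1.5,-19.2,13.9],[-0.6,0,0],5],[[-1.5,-19.2,13.9],[-0.6,0,0],5]]'

```text
clock: 16.75
ee_pos: [0.6781, 0.0088, 0.2176]
eef_rot: [-125.9, -0.1, -97.4]
wrist_force: [-0.4, 1.3, -3.8]
finger_gap: 0.0503
```

Run:
```python
from h import *
np.save('w15T.npy',wristT());a=read_camera('wrist');save(a,'w15.png'); cv2.imwrite('pics/w15c.png',cv2.resize(a[90:190,260:390,::-1],None,fx=6,fy=6,interpolation=cv2.INTER_CUBIC))
s=read_camera('scene'); cv2.imwrite('pics/s15.png',cv2.resize(s[190:270,270:360,::-1],None,fx=7,fy=7,interpolation=cv2.INTER_CUBIC)); print(env.get_obs()['ee_pos'])
```

```text
[0.67669888 0.00875642 0.22408896]
```

View pics/w15c.png

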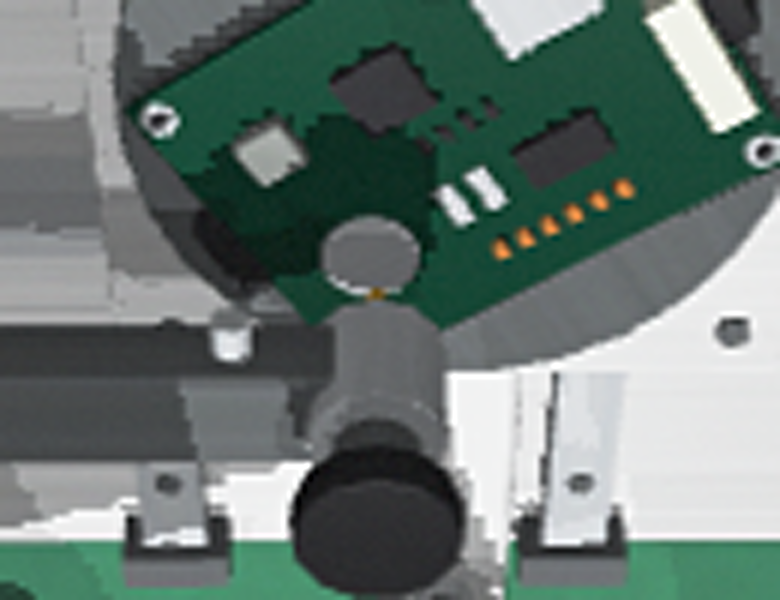

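View pics/s15.png

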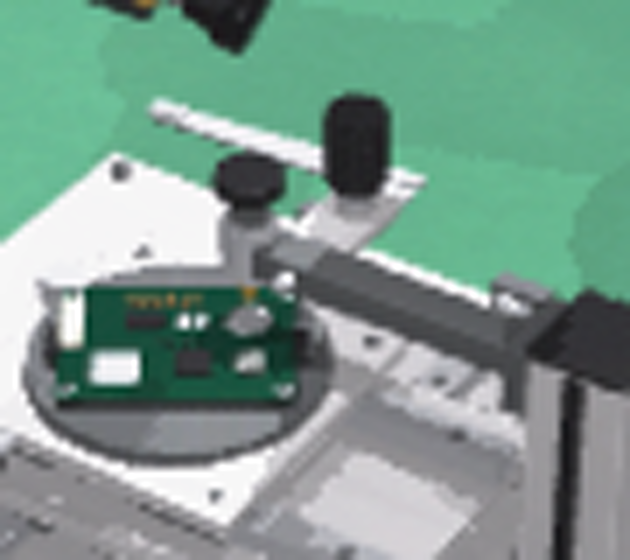

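Run:
```python
from h import *
T=wristT();a=read_camera('wrist'); cv2.imwrite('pics/w16c.png',cv2.resize(a[90:190,260:390,::-1],None,fx=6,fy=6,interpolation=cv2.INTER_CUBIC));np.save('w16T.npy',T)
print(T[:3,3],np.load('w15T.npy')[:3,3])
f=lambda p:(260+(p[0]+.5)/6-.5,90+(p[1]+.5)/6-.5)
for T in (T,np.load('w15T.npy')): print('ro',ray('wrist',f((371,254)),.072,T),'pin',ray('wrist',f((376,291)),.079,T),'but',ray('wrist',f((378,532)),.135,T))
```

```text
[ 0.84138437 -0.01208784  0.34668788] [ 0.84396157 -0.01238478  0.33846363]
ro [0.62867924 0.01456952 0.072     ] pin [0.62641711 0.01403562 0.079     ] but [0.62653719 0.01392389 0.135     ]
ro [0.63323636 0.0142845  0.072     ] pin [0.63120231 0.01374096 0.079     ] but [0.63318894 0.0133901  0.135     ]
```

View pics/w16c.png

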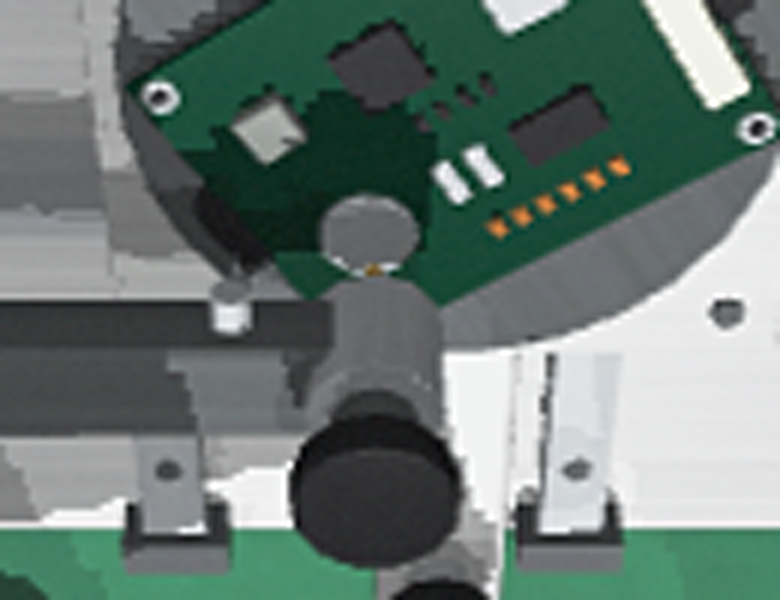

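Run:
```python
from h import *
t=tool();k=np.array([.632,.0135,.165]);print(t[:3,3],env.get_obs()['eef_rot'],t[:3,:3].T@(k-t[:3,3])*100)
```

```text
[0.6763043  0.00873882 0.22870453] [-1.24931186e+02 -1.02431964e-01 -9.72856050e+01] [ 7.81834544e-02  7.77379795e+00 -4.66338540e-03]
```

Emit:
jog_arm --plan '[[[0,0,0],[0.14,0,0],0],[[0,1,0],[0.28,0,0],0],[[0.1,3,0],[0.42,0,0],0],[[0.1,5,0],[0.56,0,0],0],[[0.1,7.8,0],[0.6,0,0],0],[[0.1,7.8,0],[0.6,0,0],0],[[0.1,7.8,0],[0.6,0,0],0],[[0.1,7.8,0],[0.6,0,0],0],[[0.1,7.8,0],[0.6,0,0],0]]'

```text
clock: 17.8
ee_pos: [0.6341, 0.0141, 0.1711]
eef_rot: [-89.9, 0.1, -97.3]
wrist_force: [-0.1, -0.7, 0.3]
finger_gap: 0.0007
```

Run:
```python
from h import *
t=tool();k=np.array([.632,.0135,.109]);print(t[:3,3],env.get_obs()['eef_rot'],t[:3,:3].T@(k-t[:3,3])*100)
```

```text
[0.6341294  0.01408271 0.17105698] [-89.94326592   0.12084277 -97.25422483] [ 0.09778132  6.20530017 -0.2100224 ]
```

Emit:
jog_arm --plan '[[[0.1,3,-0.2],[0,0,0],0],[[0.1,5,-0.2],[0,0,0],0],[[0.1,6.2,-0.2],[0,0,0],0],[[0.1,6.6,-0.2],[0,0,0],0],[[0.1,6.6,-0.2],[0,0,0],0],[[0.1,6.6,-0.2],[0,0,0],0]]'

```text
clock: 18.4
ee_pos: [0.6307, 0.0131, 0.1032]
eef_rot: [-90.2, 0.0, -97.3]
wrist_force: [-0.0, -0.4, 0.5]
finger_gap: 0.0008
```

Run:
```python
from h import *
s=read_camera('scene'); cv2.imwrite('pics/s17.png',cv2.resize(s[170:250,270:350,::-1],None,fx=7,fy=7,interpolation=cv2.INTER_CUBIC)); o=env.get_obs();print(o['ee_pos'],o['wrist_force'])
```

```text
[0.63054853 0.01309992 0.10331462] [ 0.09613274 -0.31218795  0.46142662]
```

View pics/s17.png

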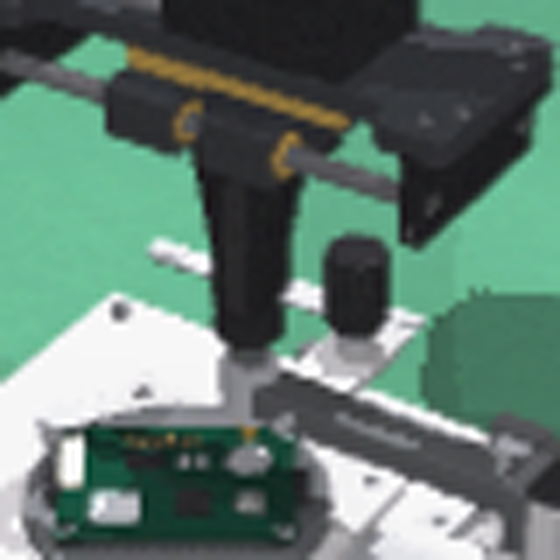

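Over the button, with the knob clear of the gripper. Pressing.

Emit:
jog_arm --plan '[[[0,0.4,0],[0,0,0],0],[[0,0.7,0],[0,0,0],0],[[0,1.0,0],[0,0,0],0],[[0,1.2,0],[0,0,0],0],[[0,1.3,0],[0,0,0],0],[[0,1.3,0],[0,0,0],0],[[0,1.3,0],[0,0,0],0],[[0,1.3,0],[0,0,0],0]]'

```text
clock: 19.25
ee_pos: [0.6308, 0.0131, 0.0925]
eef_rot: [-90.0, 0.0, -97.2]
wrist_force: [-2.1, 1.7, 12.5]
finger_gap: 0.0003
```

Run:
```python
from h import *
s=read_camera('scene'); cv2.imwrite('pics/s18.png',cv2.resize(s[170:250,270:350,::-1],None,fx=7,fy=7,interpolation=cv2.INTER_CUBIC)); o=env.get_obs();print(o['ee_pos'],o['wrist_force'])
```

```text
[0.63076997 0.01307457 0.09248557] [-2.87338532  1.91389672 12.82579822]
```

View pics/s18.png

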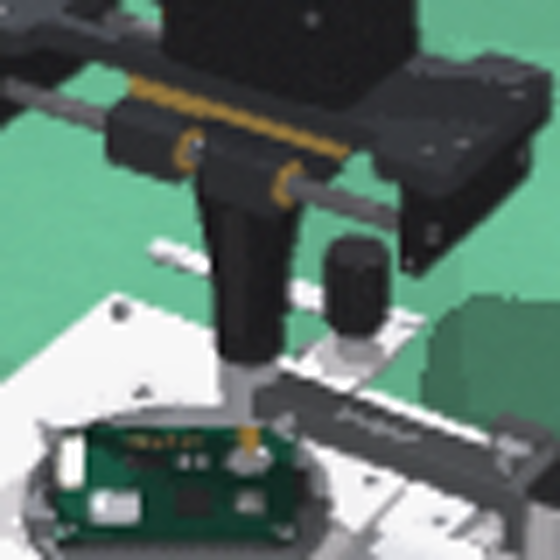

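Run:
```python
from h import *
s=read_camera('scene'); cv2.imwrite('pics/s19.png',cv2.resize(s[222:247,290:322,::-1],None,fx=22,fy=22,interpolation=cv2.INTER_NEAREST))
f=lambda p:(np.array(p)-[290,222])*22
for p in [(.632,.0138,.072),(.632,.0138,.079),(.634,.0138,.072),(.640,.0138,.072),(.624,.0138,.072)]: print(p,f(proj('scene',p)))
```

```text
(0.632, 0.0138, 0.072) [349.17187102 265.43112031]
(0.632, 0.0138, 0.079) [348.98866289 216.14221628]
(0.634, 0.0138, 0.072) [341.44878852 275.07264507]
(0.64, 0.0138, 0.072) [318.14454746 304.1657458 ]
(0.624, 0.0138, 0.072) [379.84180333 227.14266339]
```

View pics/s19.png

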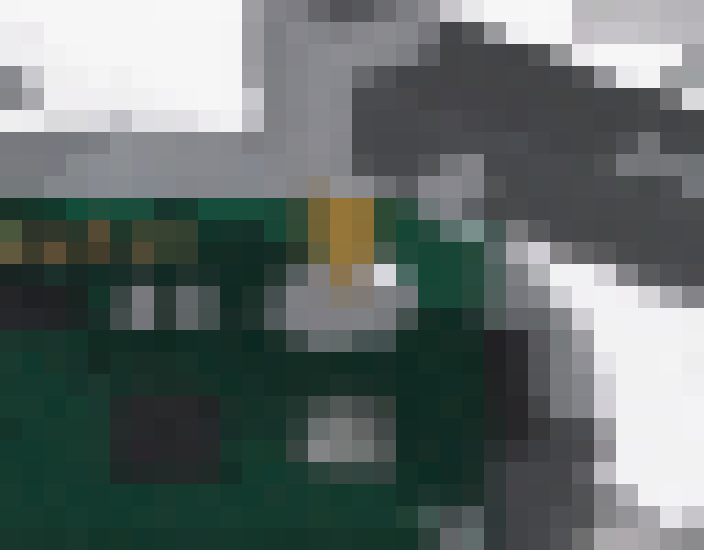

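Emit:
jog_arm --plan '[[[0,-0.8,0],[0,0,0],0],[[0,-4,0],[0,0,0],0],[[0,-8,0],[0,0,0],3],[[0,-11,0.5],[-0.1,0,0],5],[[0,-11,1],[-0.25,0,0],5],[[0,-11,1.6],[-0.4,0,0],5],[[0,-11,1.6],[-0.55,0,0],5],[[0,-10,1.6],[-0.69,0,0],5],[[0,-8,1.6],[-0.69,0,0],5],[[0,-6.8,1.6],[-0.69,0,0],5],[[0,-6.8,1.6],[-0.69,0,0],5],[[0,-6.8,1.6],[-0.69,0,0],5]]'

```text
clock: 20.55
ee_pos: [0.6456, 0.0109, 0.1594]
eef_rot: [-129.6, 0.0, -97.2]
wrist_force: [0.1, -0.0, -0.4]
finger_gap: 0.0498
```

Emit:
jog_arm --plan '[[[0,0,0],[0,0,0],5],[[0,0,0],[0,0,0],5],[[0,0,0],[0,0,0],5]]'

```text
clock: 20.85
ee_pos: [0.6457, 0.011, 0.1589]
eef_rot: [-129.7, 0.0, -97.3]
wrist_force: [-0.1, -0.2, 1.2]
finger_gap: 0.05
```

Run:
```python
from h import *
T=wristT();a=read_camera('wrist');save(a,'w20.png');np.save('w20T.npy',T);print(env.get_obs()['ee_pos'],T[:3,3]);print(wristT()[:3,3])
```

```text
[0.6456213  0.01099609 0.15834969] [ 0.81907135 -0.01106985  0.26841731]
[ 0.819092   -0.01112247  0.26775031]
```

View pics/w20.png

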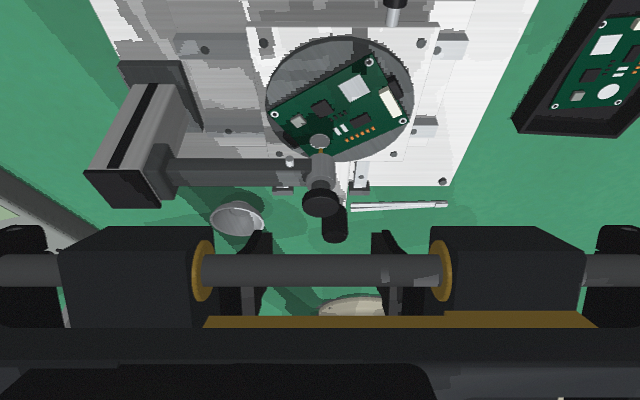

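Run:
```python
from h import *
a=cv2.imread('pics/w20.png'); cv2.imwrite('pics/w20c.png',cv2.resize(a[115:220,280:360],None,fx=7,fy=5.7*1,interpolation=cv2.INTER_CUBIC));cv2.imwrite('pics/w20d.png',cv2.resize(a[120:170,290:350],None,fx=12,fy=12,interpolation=cv2.INTER_CUBIC))
cv2.imwrite('pics/w20e.png',cv2.resize(a[40:170,260:420],None,fx=4.5,fy=4.5,interpolation=cv2.INTER_CUBIC))
```

```text
(no output)
```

View pics/w20d.png

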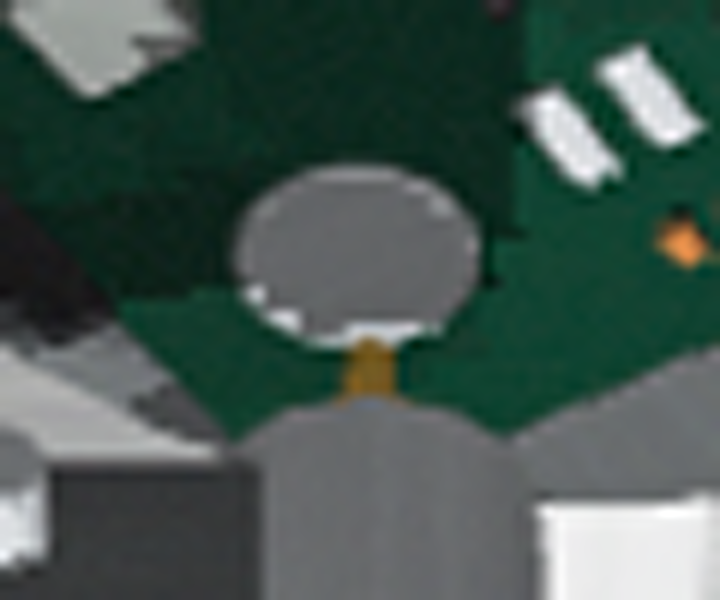

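View pics/w20e.png

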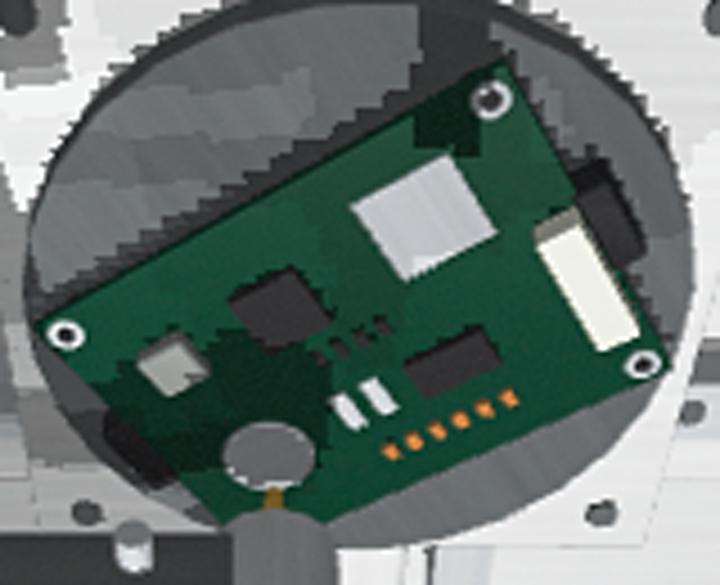

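Run:
```python
from h import *
T=np.load('w20T.npy')
f=lambda p:(290+(p[0]+.5)/12-.5,120+(p[1]+.5)/12-.5)
e=lambda p:(260+(p[0]+.5)/4.5-.5,40+(p[1]+.5)/4.5-.5)
ro=ray('wrist',f((356,254)),.072,T); print('ro',ro)
for r in (350,357): print('pin',ray('wrist',f((370,r)),.079,T), (ray('wrist',f((370,r)),.079,T)-ro)[:2]*1e3)
W={k:ray('wrist',e(p),.072,T)[:2] for k,p in {'pp':(491,100),'pm':(643,365),'mp':(66,334)}.items()}
from scipy.optimize import least_squares
L=np.array([(.038,.028),(.038,-.028),(-.038,.028)]);Wa=np.array(list(W.values()))
def fit(v):
    a=v[2];r=np.array([[np.cos(a),-np.sin(a)],[np.sin(a),np.cos(a)]]);return (L@r.T+v[:2]-Wa).ravel()
s=least_squares(fit,[.65,0,-1.12]);a=s.x[2];r=np.array([[np.cos(a),-np.sin(a)],[np.sin(a),np.cos(a)]])
print(s.x,np.round(s.fun*1e3,1),'ro',s.x[:2]+r@[-.025,-.012])
# scale-based local: mm per crop px
```

```text
ro [0.63302354 0.01446593 0.072     ]
pin [0.63111785 0.01376414 0.079     ] [-1.90568848 -0.70179046]
pin [0.63048591 0.01384571 0.079     ] [-2.53763337 -0.6202221 ]
[ 0.65435105 -0.0029374  -1.12754683] [-0.  -0.1  0.   0.  -0.   0.1] ro [0.63278877 0.01450014]
```

Emit:
jog_arm --plan '[[[0,-2.5,-2.0],[0,0,0],5],[[0,-5,-4.1],[0,0,0],5],[[0,-6.2,-5.1],[0,0,0],5],[[0,-6.2,-5.1],[0,0,0],5],[[0,-6.2,-5.1],[0,0,0],5],[[0,-6.2,-5.1],[0,0,0],5],[[0,-6.2,-5.1],[0,0,0],5]]'

```text
clock: 21.6
ee_pos: [0.6456, 0.0109, 0.2357]
eef_rot: [-130.0, -0.0, -97.3]
wrist_force: [-0.4, -0.3, 0.4]
finger_gap: 0.0499
```

Run:
```python
from h import *
s=read_camera('scene'); save(s[130:330,150:500],'s21.png'); o=env.get_obs();print(o['ee_pos'],o['wrist_force'],o['clock'])
```

```text
[0.64577948 0.01082987 0.23589368] [0.74532779 1.21268972 0.407239  ] 21.65
```

View pics/s21.png

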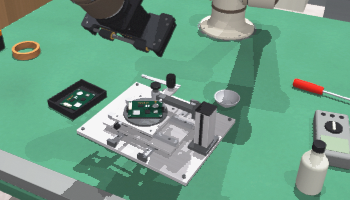

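The arm is clear of everything, the button is up, and the dish, tweezers, tray and other loose things look unmoved.

Run:
```python
from h import *
print(env.close_job())
```

```text
the job is handed in; nothing more can be done
None
```

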